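# Snap the lid of a card box shut

### The job

The lid of the white card box with the blue lid is on but still stands proud on all four sides. Press each of its four blue rim sections down with the fingertips until it clicks, so that the rim is flush all the way round, then move clear. Do not press on the clear window, do not lift, tip or shove the box, and leave everything else on the bench as it is.

Things in the scene. Friction and masses are not known exactly. Their poses are not given: they have to be found in the camera images.
- card_box: the white card box with the blue lid, loose, 0.6 to 1.1 kg, 180 (x) x 140 (y) mm, 78 mm high once shut; origin at the centre of its underside, z up. The lid's rim is four separate blue snap sections, one along each side, 26 mm wide, between fixed blue corner blocks (tops at 78 mm). An open section stands 8 mm proud (top at 86 mm), an orange seal showing beneath; shut, it is flush with the corners
- card_box_window: the thin clear window in the middle of the blue lid, 128 x 88 mm, 3 mm thick, its top 60 mm above the box's underside (18 mm below the shut rim); origin at its centre. Not to be pressed
- rim_a_top (a point): centre of the top face of the rim section on the box's -x side (88 mm long, centre at box (-77, 0) mm); a pale patch marks it; moves down 8 mm with the section
- rim_a (a joint): rim section on the box's -x side: 0 = open (proud), 0.008 m = clicked shut. It moves straight down only, pressed anywhere along its length: it resists with up to about 9 N, goes over centre 4 mm down, then snaps down and stays; let go sooner and it springs back up
- rim_b_top (a point): centre of the top face of the rim section on the box's +y side (128 mm long, centre at box (0, 57) mm); a pale patch marks it; moves down 8 mm with the section
- rim_b (a joint): rim section on the box's +y side: 0 = open (proud), 0.008 m = clicked shut. It moves straight down only, pressed anywhere along its length: it resists with up to about 9 N, goes over centre 4 mm down, then snaps down and stays; let go sooner and it springs back up
- rim_c_top (a point): centre of the top face of the rim section on the box's +x side (88 mm long, centre at box (77, 0) mm); a pale patch marks it; moves down 8 mm with the section
- rim_c (a joint): rim section on the box's +x side: 0 = open (proud), 0.008 m = clicked shut. It moves straight down only, pressed anywhere along its length: it resists with up to about 9 N, goes over centre 4 mm down, then snaps down and stays; let go sooner and it springs back up
- rim_d_top (a point): centre of the top face of the rim section on the box's -y side (128 mm long, centre at box (0, -57) mm); a pale patch marks it; moves down 8 mm with the section
- rim_d (a joint): rim section on the box's -y side: 0 = open (proud), 0.008 m = clicked shut. It moves straight down only, pressed anywhere along its length: it resists with up to about 9 N, goes over centre 4 mm down, then snaps down and stays; let go sooner and it springs back up
- green_box: bystander: same box as the card box but with a green lid, already fully shut; origin at the centre of its underside. Leave alone
- tape_roll: bystander: amber ring of tape lying flat, 90 mm across, 24 mm high; origin at the centre of its underside
- stamp: bystander: small wooden hand stamp standing upright, 40 mm across, 76 mm high; origin at the centre of its underside
- card_stack: bystander: stack of greeting cards, 150 x 105 x 30 mm; origin at the centre of its underside
- stapler: bystander: red and black stapler, 140 x 36 x 65 mm high; origin at the centre of its underside
- marker: bystander: white marker with a black cap lying down, 125 x 16 x 16 mm; origin at the centre of its underside
- glue_jar: bystander: jar with an orange cap, 56 mm across, 75 mm high; origin at the centre of its underside

How it is judged:
By the outcome, as a careful person would: the job done as asked, in the order asked, and still so for the second after the job is handed in, with the robot touching nothing.
It also fails if it takes over 48 s, if anything falls off the work surface, if the arm or the gripper's body presses on something with over 40 N, if the wrist force passes 120 N, or if a joint passes its speed limit or range.

### The arm

A 7-joint arm with a two-finger parallel gripper is mounted at the origin on the work surface. World frame = base frame: x ahead of the robot, y to its left, z up, the work surface at z = 0. Lengths are in m, angles in rad, forces in N, time in s.
With the tool pointing down it reaches from about 0.425 to 0.875 m from the base axis. Payload 4.7 kg.
Tool frame: the origin (TCP) lies at the very end of the fingers, on their centre line; the grasp point (between the pads) lies 19 mm behind it; z points along the fingers, x is the direction in which the jaws open and shut, and the axes are right-handed (so a half turn about z gives the same grasp; the last joint's range is limited). The gripper opens to 85 mm and grips with 20 to 120 N. Pads are 22 mm wide; open, the fingers measure 114 mm over their backs; the gripper's body (76 mm by 85 mm) begins 54 mm behind the grasp point. The pads swing forward as they close: fully open they stand 13 mm farther back than shut.
Start: joints at [-1.257, 0.321, -0.07, 1.45, 0.023, 1.371, -0.057], TCP at [0.192, 0.621, 0.192] pointing down, gripper open.
Joint ranges: [-2.86, 2.86], [-0.3, 2.09], [-1.38, 1.24], [0.06, 2.45], [-1.56, 4.7], [0.09, 2.05], [-2.69, 2.69]. Speed limits (rad/s): [2.57, 2.57, 3.14, 3.14, 3.14, 3.14, 3.14].

### API

Orientations are given as a unit quaternion [w, x, y, z].
In Python, from rig import robot, viewer gives the robot as it stands.
- The arm moves only by the tool carry_out, never from a script. Its arguments are lists of equal length, an entry for each row: "dp": the shift along the tool's x, y, z in m, a list of three; "turn": the turn about the tool's z in rad; "gripper": the opening, from 0 (shut) to 1 (fully open). In form: {"dp": [[dx, dy, dz], ...], "turn": [turn, ...], "gripper": [gripper, ...]}. A call has 1 to 10 rows; each row is the pose to reach, as a shift and turn from the pose commanded when the call began, along the tool's axes at that moment; what a row does not reach only later rows make up. A row lasts 1/10 s, in which the tool goes at most 50 mm and 8.59 degrees, less where a joint would pass 70% of its speed; a pose out of reach is approached as far as the arm can. A call with a gripper value outside its range is refused whole. The fingers move at their own pace and stop on an object; "force" is the grip in N (left out, the last holds). Time passes only in rows, so rows that repeat a pose let the fingers close. It gives the time, the measured TCP pose, the force and the opening at its end, in the units of the state.
- robot.state(): the state, without advancing time (a new reading comes with each control period).
- viewer.read_camera(name): name is "scene" or "top" or "wrist"; returns a dict with "frame" (400x640x3 uint8, red, green, blue), "depth" (400x640 float32, m along the optical axis (not along the pixel's ray), 0 where there is no reading), "mtx" (3x3 intrinsics, pixels), "extrinsics" (4x4, takes a point from world to camera coordinates). Camera axes: x right, y up, looking along -z (the intrinsics and any distortion apply to the point x, -y, -z); pixel columns grow to the right and rows downward; lengths in m; the calibration is good to about 2 mm. A picture is of the moment at which its call begins.
- robot.hand_in(): hands the job in, once; it reports no verdict.
The state is a dict: "time_s": time; "joints": joint angles; "qd": joint speeds; "effort": joint torques, N m; "position": TCP position; "ee_rot": TCP orientation; "ft_force": force on the tool from outside, world axes, zero at the start; "ft_torque": the same for the moment, N m; "opening": finger opening in m.
Only numpy, scipy, OpenCV 4.12 (cv2) and the standard library are available. Lean on these libraries where they do the work, as an engineer would, in place of code of your own. Each camera call takes 0.05 s, during which the arm holds its last target. There are 200 camera calls.

## Working session

There is one attempt and no reset: what is moved stays moved. The work goes in short steps, Python scripts to look and compute and a tool call to move; the robot and the scene stay as the last step left them, time stands still between calls to the robot, and variables do not carry over. Pictures are saved under pics/ and viewed, about 8 in all and at most 12, crops included, and the job is handed in when it is done.

Besides the shell and the picture viewer there is one more tool, called after "Emit:" as a command line: name --pt "numbers of a row" for each row, then --argument value for the rest. carry_out: Moves the arm, as the interface text tells. Its arguments: {"type":"object","properties":{"dp":{"type":"array","items":{"type":"array","items":{"type":"number"}}},"turn":{"type":"array","items":{"type":"number"}},"gripper":{"type":"array","items":{"type":"number"}},"force":{"type":"number"}},"required":["dp","turn","gripper"]}

```bash
mkdir -p pics; cat > h.py <<'E'
import numpy as np, cv2
from rig import robot, viewer
def cam(n):
    c=viewer.read_camera(n); return c
def world(c):
    d=c["depth"]; K=np.array(c["mtx"]); E=np.array(c["extrinsics"])
    v,u=np.mgrid[:d.shape[0],:d.shape[1]]
    p=np.stack([(u-K[0,2])/K[0,0]*d,-(v-K[1,2])/K[1,1]*d,-d],-1)
    return (p-E[:3,3])@E[:3,:3]
E
python3 - <<'E'
from h import *
for n in("top","scene"):
    c=cam(n); cv2.imwrite(f"pics/{n}0.png",c["frame"][...,::-1])
    np.savez(f"{n}0.npz",**c)
    print(n,np.round(c["mtx"],1).tolist(),np.round(c["extrinsics"],3).tolist(),(c["depth"]>0).mean(), c.keys())
s=robot.state();print(s)
E
```

```text
top [[380.4, 0.0, 317.6], [0.0, 380.4, 198.5], [0.0, 0.0, 1.0]] [[-0.02, -1.0, -0.007, 0.021], [0.998, -0.021, 0.054, -0.58], [-0.054, -0.006, 0.999, -1.311], [0.0, 0.0, 0.0, 1.0]] 0.996078125 dict_keys(['frame', 'depth', 'mtx', 'extrinsics'])
scene [[416.6, 0.0, 315.6], [0.0, 416.6, 199.8], [0.0, 0.0, 1.0]] [[0.857, 0.515, 0.008, -0.49], [-0.39, 0.639, 0.663, 0.185], [0.337, -0.571, 0.749, -1.461], [0.0, 0.0, 0.0, 1.0]] 0.99615625 dict_keys(['frame', 'depth', 'mtx', 'extrinsics'])
{'time_s': 0.1, 'joints': array([-1.25691283,  0.32175738, -0.07008257,  1.4515613 ,  0.02263094,
        1.37079594, -0.05691512]), 'qd': array([ 0.00013984, -0.00289843, -0.00215566, -0.00266522,  0.00136709,
        0.00035125, -0.00080282]), 'effort': array([-2.32651728e-04, -4.94878685e+01, -3.84162739e-01, -3.15205336e+01,
        1.29853448e-02,  7.49712170e-03, -2.73031560e-05]), 'position': array([0.1918529 , 0.62046431, 0.19092324]), 'ee_rot': array([ 5.63779179e-04,  8.04765838e-01,  5.93591773e-01, -6.59560549e-04]), 'ft_force': array([-0.57475515,  0.5838425 ,  0.30817856]), 'ft_torque': array([0.08093613, 0.00864367, 0.00306087]), 'opening': 0.08508699199825719}
```

View pics/top0.png

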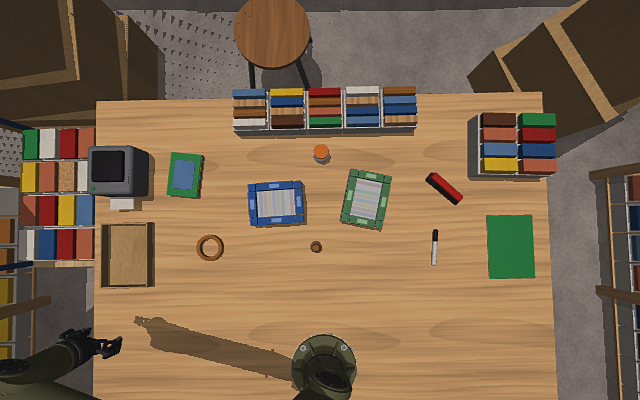

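View pics/scene0.png

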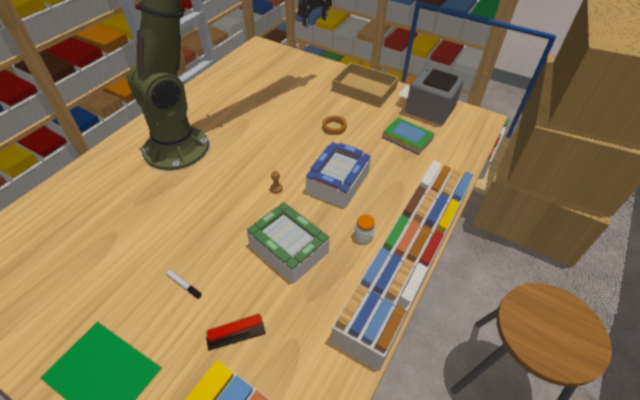

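The top view shows the blue-lid box at about (277,203), its long side nearly along the image's horizontal. The stamp is at (316,247), the green box at (366,199), and the arm is clear at left. The scene view agrees: the blue box is at (338,172).

```bash
python3 - <<'E'
from h import *
for n,roi in(("top",(170,240,240,315)),("scene",(130,210,295,380))):
    c=dict(np.load(f"{n}0.npz")); P=world(c); f=c["frame"]
    h=cv2.cvtColor(f,cv2.COLOR_RGB2HSV)
    m=cv2.inRange(h,(100,80,40),(130,255,255))
    k=np.zeros_like(m);k[roi[0]:roi[1],roi[2]:roi[3]]=1;m=m*k
    q=P[(m>0)]; q=q[(q[:,2]>.065)&(q[:,2]<.1)]
    r=cv2.minAreaRect((q[:,:2]*1000).astype(np.float32)); print(n,len(q),r,np.percentile(q[:,2],[5,25,50,75,95]))
    cv2.imwrite(f"pics/{n}_crop.png",cv2.resize(f[roi[0]:roi[1],roi[2]:roi[3],::-1],None,fx=8,fy=8,interpolation=0)[:600])
    # bystander heights near
    z=P[...,2]
E
```

```text
top 1195 ((565.6817626953125, 149.80523681640625), (138.3990020751953, 179.16725158691406), 2.9591193199157715) [0.07533035 0.08235842 0.08521478 0.08721301 0.09016072]
scene 853 ((567.643798828125, 145.3868408203125), (136.5391845703125, 176.45501708984375), 2.5954580307006836) [0.0770381  0.08311555 0.08554036 0.08700235 0.08919972]
```

View pics/top_crop.png

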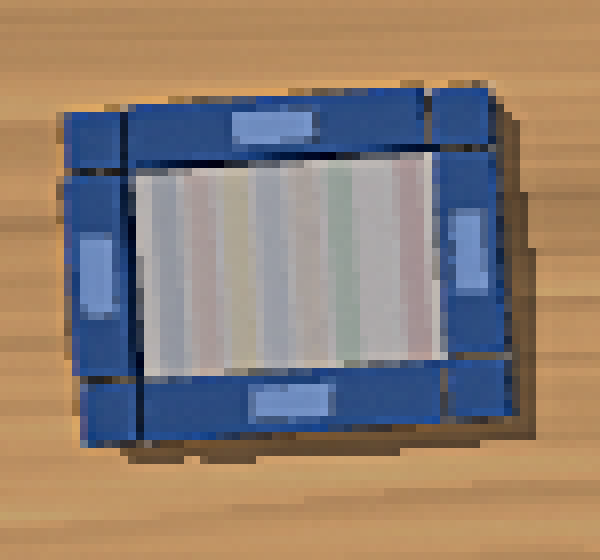

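The crop confirms four separate proud sections with pale patches. Both cameras put the box centre at about (0.566, 0.148), with the long axis about 2.8° off world y. I'll shut the gripper, align it and travel there.

Emit:
carry_out --pt "-0.022 0.032 -0.005" --pt "-0.044 0.064 -0.01" --pt "-0.066 0.096 -0.015" --pt "-0.088 0.128 -0.02" --pt "-0.11 0.16 -0.025" --pt "-0.132 0.192 -0.03" --pt "-0.154 0.224 -0.03" --pt "-0.176 0.256 -0.03" --pt "-0.198 0.288 -0.03" --pt "-0.22 0.32 -0.03" --turn '[-0.035,-0.07,-0.105,-0.14,-0.175,-0.21,-0.245,-0.28,-0.315,-0.35]' --gripper '[0,0,0,0,0,0,0,0,0,0]' --force 40

```text
time_s: 1.1
position: [0.4333, 0.3148, 0.2216]
ee_rot: [-0.0, 0.689, 0.725, -0.0]
ft_force: [0.8, 0.8, -0.6]
opening: -0.0
```

```bash
cat >> h.py <<'E'
from scipy.spatial.transform import Rotation as R
def togo(t):
    s=robot.state(); q=s["ee_rot"]; M=R.from_quat([q[1],q[2],q[3],q[0]])
    m=M.as_matrix()
    print("t",s["time_s"],"pos",s["position"].round(4),"xang",np.degrees(np.arctan2(m[1,0],m[0,0])).round(2),"z",m[:,2].round(3),"F",s["ft_force"].round(2),"open",s["opening"])
    print("dp",M.inv().apply(np.array(t)-s["position"]).round(4))
E
python3 -c "
from h import *
togo([.566,.148,.22])"
```

```text
t 1.1 pos [0.4333 0.3148 0.2216] xang 92.96 z [-0. -0. -1.] F [ 0.82  0.77 -0.62] open -1.5186128211161468e-05
dp [-0.1734  0.1239  0.0016]
```

Emit:
carry_out --pt "-0.035 0.025 0" --pt "-0.07 0.05 0" --pt "-0.105 0.075 0" --pt "-0.14 0.1 0" --pt "-0.173 0.124 0" --pt "-0.173 0.124 0" --pt "-0.173 0.124 0" --turn '[0,0,0,0,0,0,0]' --gripper '[0,0,0,0,0,0,0]'

```text
time_s: 1.8
position: [0.5654, 0.1486, 0.2213]
ee_rot: [-0.0, 0.69, 0.724, -0.0]
ft_force: [-0.3, 0.4, -0.1]
opening: -0.0002
```

```bash
python3 - <<'E'
from h import *
togo([.566,.148,.22])
c=cam("wrist"); cv2.imwrite("pics/w0.png",c["frame"][...,::-1]); np.savez("w0.npz",**c)
P=world(c); f=c["frame"]
h=cv2.cvtColor(f,cv2.COLOR_RGB2HSV)
m=cv2.inRange(h,(100,80,40),(130,255,255)); q=P[m>0]; q=q[(q[:,2]>.07)&(q[:,2]<.1)]
print(len(q),cv2.minAreaRect((q[:,:2]*1000).astype(np.float32)),np.percentile(q[:,2],[5,25,50,75,95]))
# pale patches
m=cv2.inRange(h,(100,60,150),(130,160,255)); n,l,st,ce=cv2.connectedComponentsWithStats(m)
for i in range(1,n):
    if st[i,4]>150:
        p=P[l==i]; print(ce[i].round(),st[i,4],np.median(p,0).round(4))
E
```

```text
t 1.8 pos [0.5654 0.1486 0.2213] xang 92.72 z [-0.001 -0.    -1.   ] F [-0.33  0.37 -0.15] open -0.00023842429912886777
dp [-0.0006  0.0006  0.0013]
14083 ((635.1678466796875, 0.67474365234375), (193.11090087890625, 540.28515625), 24.997577667236328) [0.07695089 0.08457319 0.08555934 0.08621013 0.08715654]
[326. 113.] 344 [0.5082 0.1533 0.0863]
[398. 174.] 521 [0.5617 0.2256 0.0863]
[238. 174.] 506 [0.5696 0.0721 0.0861]
[583. 257.] 2690 [0.6618 0.4766 0.0306]
[318. 230.] 412 [0.6224 0.1511 0.0863]
```

View pics/w0.png

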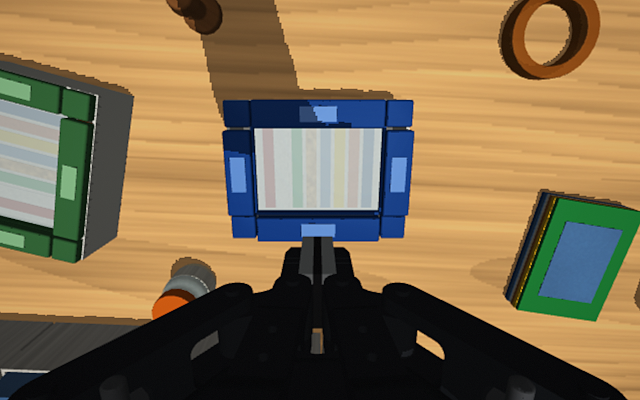

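The wrist view shows the four pale patches at (326,113), (398,174), (238,174) and (318,230). They put the box centre at (0.5657, 0.1489) and its long axis at 92.9°, so the tool is already centred and aligned. First press is the +y end section.

Emit:
carry_out --pt "0.025 0 0" --pt "0.05 0 0.02" --pt "0.077 0 0.05" --pt "0.077 0 0.08" --pt "0.077 0 0.105" --pt "0.077 0 0.12" --pt "0.077 0 0.126" --pt "0.077 0 0.129" --pt "0.077 0 0.132" --pt "0.077 0 0.134" --turn '[0,0,0,0,0,0,0,0,0,0]' --gripper '[0,0,0,0,0,0,0,0,0,0]'

```text
time_s: 2.85
position: [0.5622, 0.227, 0.089]
ee_rot: [0.0, 0.689, 0.725, 0.001]
ft_force: [0.6, 0.2, -0.5]
opening: 0.0001
```

```bash
python3 -c "
from h import *
togo([.5617,.2258,.078])"
```

```text
t 2.85 pos [0.5622 0.227  0.089 ] xang 92.87 z [ 0.002  0.001 -1.   ] F [ 0.58  0.21 -0.51] open 7.357390966866022e-05
dp [-0.0012 -0.0006  0.011 ]
```

Emit:
carry_out --pt "-0.001 0 0.002" --pt "-0.001 0 0.004" --pt "-0.001 0 0.006" --pt "-0.001 0 0.007" --pt "-0.001 0 0.008" --pt "-0.001 0 0.009" --pt "-0.001 0 0.01" --pt "-0.001 0 0.01" --turn '[0,0,0,0,0,0,0,0]' --gripper '[0,0,0,0,0,0,0,0]'

```text
time_s: 3.65
position: [0.5614, 0.2257, 0.0778]
ee_rot: [-0.0, 0.689, 0.725, -0.0]
ft_force: [-0.0, 0.6, 1.3]
opening: -0.0001
```

Down to 0.0778 with the resistance gone, so it has probably snapped. I'll lift, press the +x side section next and check with a picture later.

Emit:
carry_out --pt "0 0 -0.02" --pt "0 0 -0.04" --pt "-0.025 0.018 -0.04" --pt "-0.05 0.037 -0.04" --pt "-0.077 0.057 -0.04" --pt "-0.077 0.057 -0.04" --pt "-0.077 0.057 -0.03" --pt "-0.077 0.057 -0.02" --pt "-0.077 0.057 -0.014" --pt "-0.077 0.057 -0.011" --turn '[0,0,0,0,0,0,0,0,0,0]' --gripper '[0,0,0,0,0,0,0,0,0,0]'

```text
time_s: 4.65
position: [0.6209, 0.1527, 0.0874]
ee_rot: [-0.001, 0.688, 0.725, -0.001]
ft_force: [-0.2, 0.4, -0.0]
opening: 0.0
```

```bash
python3 - <<'E'
from h import *
togo([.6226,.1518,.078])
c=cam("wrist"); cv2.imwrite("pics/w1.png",c["frame"][...,::-1])
P=world(c); h=cv2.cvtColor(c["frame"],cv2.COLOR_RGB2HSV)
m=cv2.inRange(h,(100,60,150),(130,160,255)); n,l,st,ce=cv2.connectedComponentsWithStats(m)
for i in range(1,n):
    if st[i,4]>100:
        p=P[l==i]; print(ce[i].round(),st[i,4],np.median(p,0).round(4))
E
```

```text
t 4.65 pos [0.6209 0.1527 0.0874] xang 92.99 z [-0.002 -0.    -1.   ] F [-0.21  0.43 -0.05] open 3.217997113217296e-05
dp [-0.001   0.0017  0.0094]
[324.  11.] 1289 [0.5108 0.1499 0.0862]
[460. 126.] 1737 [0.5618 0.2253 0.0862]
[334. 231.] 275 [0.6256 0.1623 0.0862]
```

View pics/w1.png

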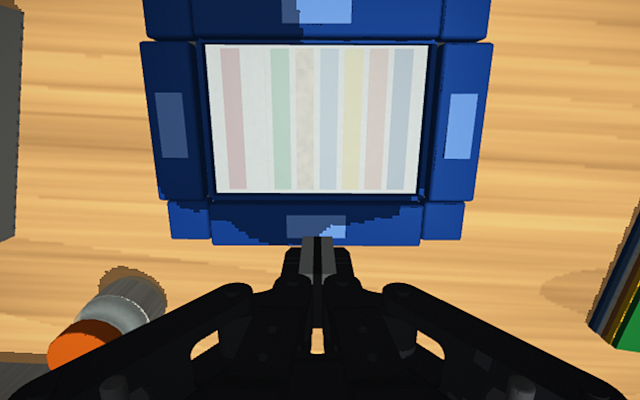

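The +y section (right, patch at (460,126)) still stands proud at 0.086, so it did not click. The fingertips appear at (317,238). I'll check where they really are against the reported TCP.

```bash
python3 - <<'E'
from h import *
c=cam("wrist"); P=world(c); s=robot.state(); E=c["extrinsics"];K=c["mtx"]
p=E[:3,:3]@s["position"]+E[:3,3]; print("tcp px",K[0,0]*p[0]/-p[2]+K[0,2],K[1,1]*-p[1]/-p[2]+K[1,2],"depth",-p[2])
for r in range(228,262,3): print(r,P[r,300].round(4),P[r,310].round(4),P[r,326].round(4))
g=c["frame"][240:262:4,296:340:4].max(-1);print(g)
E
```

```text
tcp px 317.91830393732414 224.792739390317 depth 0.19281131722074177
228 [0.6245 0.1421 0.0867] [0.6241 0.1479 0.0869] [0.6241 0.1572 0.0856]
231 [0.6269 0.1421 0.0851] [0.6259 0.148  0.087 ] [0.6257 0.1572 0.0863]
234 [0.6279 0.1423 0.0873] [0.6281 0.1481 0.0863] [0.6274 0.1573 0.0867]
237 [0.6302 0.1423 0.0864] [0.6107 0.1481 0.132 ] [0.6109 0.1552 0.1307]
240 [0.6325 0.1424 0.0855] [0.6117 0.1482 0.1329] [0.6107 0.1551 0.1345]
243 [0.634  0.1425 0.0862] [0.6113 0.1483 0.1372] [0.611  0.155  0.1369]
246 [ 0.6756  0.1398 -0.0012] [0.6109 0.1483 0.1409] [0.6107 0.1549 0.1406]
249 [0.6153 0.1441 0.1348] [0.6112 0.1484 0.1432] [0.6106 0.1548 0.1438]
252 [0.6152 0.1442 0.1382] [0.6108 0.1484 0.147 ] [0.6105 0.1548 0.1468]
255 [0.6152 0.1444 0.1409] [0.611  0.1485 0.1491] [0.6108 0.1547 0.1489]
258 [0.6155 0.1445 0.143 ] [0.6113 0.1485 0.1512] [0.6104 0.1546 0.1523]
261 [0.6112 0.1448 0.1542] [0.6109 0.1486 0.1544] [0.6106 0.1546 0.1543]
[[ 71  71  62  63  67  11  13  63  63  90 146]
 [128  92  63  62  67  10  12  62  63  64 137]
 [  6   9  62  63  67  11   4  63  62  63   6]
 [ 14  34  63  63  67  11   4  63  63  65  13]
 [ 13  45  61  63  59  11   6  63  63  62  11]
 [ 13  55  61  63  60  11   7  63  63  63   8]]
```

```bash
python3 - <<'E'
from h import *
c=cam("scene"); P=world(c); s=robot.state(); E=c["extrinsics"];K=c["mtx"]
def px(w):
    p=E[:3,:3]@w+E[:3,3]; return K[0,0]*p[0]/-p[2]+K[0,2],K[1,1]*-p[1]/-p[2]+K[1,2]
print(px(s["position"]),px(s["position"]+[0,0,.043]))
u,v=map(int,px(s["position"]))
for r in range(v-30,v+14,2): print(r,P[r,u].round(3),c["frame"][r,u])
f=c["frame"][v-70:v+40,u-70:u+70,::-1]; cv2.imwrite("pics/s1.png",cv2.resize(f,None,fx=5,fy=5,interpolation=0))
E
```

```text
(np.float64(355.7141122064579), np.float64(167.61349388273146)) (np.float64(356.8663097282989), np.float64(157.1953522088109))
137 [0.626 0.115 0.237] [75 66 58]
139 [0.628 0.11  0.235] [74 64 57]
141 [0.627 0.114 0.225] [71 60 51]
143 [0.618 0.136 0.197] [69 58 49]
145 [0.631 0.109 0.215] [72 62 54]
147 [0.636 0.097 0.219] [71 60 54]
149 [0.638 0.094 0.215] [66 55 44]
151 [0.636 0.101 0.202] [66 54 42]
153 [0.62  0.14  0.157] [66 54 43]
155 [0.621 0.139 0.15 ] [66 55 45]
157 [0.621 0.139 0.142] [66 55 45]
159 [0.619 0.145 0.129] [113 110 107]
161 [0.596 0.203 0.063] [166 167 167]
163 [0.611 0.169 0.089] [125 129 139]
165 [0.613 0.164 0.086] [ 81  85 107]
167 [0.619 0.154 0.088] [ 80  89 118]
169 [0.621 0.151 0.084] [ 83  93 123]
171 [0.626 0.139 0.088] [ 82  91 121]
173 [0.629 0.134 0.085] [ 71  74 101]
175 [0.635 0.122 0.09 ] [66 66 97]
177 [0.636 0.121 0.083] [ 82  85 116]
179 [0.634 0.129 0.066] [124 122 125]
```

View pics/s1.png

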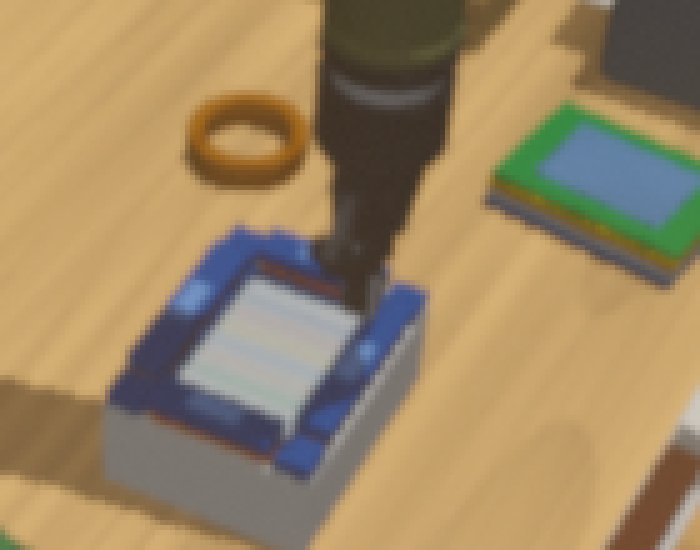

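Both the wrist and scene cameras put the fingertip end at z ≈ 0.130 while the reported TCP is 0.087. So the real tip is about 43 mm above the reported TCP, and the first press never touched anything. I'll trust the images and find contact by force in small steps.

Emit:
carry_out --pt "-0.001 0.001 0.008" --pt "-0.001 0.001 0.016" --pt "-0.001 0.001 0.024" --pt "-0.001 0.001 0.03" --pt "-0.001 0.001 0.034" --pt "-0.001 0.001 0.036" --pt "-0.001 0.001 0.037" --pt "-0.001 0.001 0.037" --turn '[0,0,0,0,0,0,0,0]' --gripper '[0,0,0,0,0,0,0,0]'

```text
time_s: 5.6
position: [0.6234, 0.1507, 0.052]
ee_rot: [0.0, 0.689, 0.725, 0.0]
ft_force: [0.5, 0.8, 0.6]
opening: -0.0001
```

```bash
python3 - <<'E'
from h import *
togo([.6226,.1518,.043])
c=cam("wrist"); P=world(c)
for r in range(200,262,5): print(r,P[r,296].round(4),P[r,310].round(4),P[r,326].round(4))
E
```

```text
t 5.6 pos [0.6234 0.1507 0.052 ] xang 92.88 z [ 0.  0. -1.] F [0.47 0.77 0.55] open -6.399486974273075e-05
dp [ 0.0011 -0.0008  0.009 ]
200 [0.6074 0.1379 0.0604] [0.6074 0.1454 0.0592] [0.6066 0.154  0.0602]
205 [0.6106 0.1379 0.059 ] [0.6101 0.1455 0.0596] [0.6097 0.1542 0.0593]
210 [0.611  0.1384 0.0664] [0.6105 0.1457 0.0667] [0.6102 0.154  0.0664]
215 [0.6138 0.1385 0.0662] [0.6136 0.1458 0.0659] [0.6127 0.1542 0.0673]
220 [0.6108 0.1393 0.082 ] [0.6104 0.146  0.0823] [0.6104 0.1537 0.0812]
225 [0.612  0.1396 0.0856] [0.6114 0.1461 0.0863] [0.6115 0.1536 0.085 ]
230 [0.6142 0.1397 0.0863] [0.6144 0.1462 0.0849] [0.6137 0.1537 0.0857]
235 [0.6163 0.1398 0.0872] [0.616  0.1463 0.0871] [0.616  0.1538 0.0863]
240 [0.6192 0.1398 0.0864] [0.613  0.1464 0.0999] [0.6126 0.1533 0.1002]
245 [0.6223 0.1399 0.0853] [0.6128 0.1465 0.1055] [0.6131 0.1532 0.1041]
250 [0.6176 0.1406 0.1008] [0.6135 0.1466 0.1089] [0.6134 0.1531 0.1083]
255 [0.6179 0.1409 0.1049] [0.6133 0.1467 0.1137] [0.613  0.1529 0.1136]
260 [0.6176 0.1412 0.11  ] [0.6135 0.1468 0.1177] [0.6133 0.1528 0.1175]
```

Emit:
carry_out --pt "0 0 0.003" --pt "0 0 0.006" --pt "0 0 0.008" --pt "0 0 0.01" --pt "0 0 0.011" --pt "0 0 0.012" --pt "0 0 0.012" --turn '[0,0,0,0,0,0,0]' --gripper '[0,0,0,0,0,0,0]'

```text
time_s: 6.35
position: [0.623, 0.1507, 0.0394]
ee_rot: [-0.0, 0.689, 0.725, -0.0]
ft_force: [0.4, -1.0, -0.5]
opening: -0.0001
```

Emit:
carry_out --pt "0 0 0.001" --pt "0 0 0.002" --pt "0 0 0.003" --pt "0 0 0.003" --turn '[0,0,0,0]' --gripper '[0,0,0,0]'

```text
time_s: 6.75
position: [0.6234, 0.1507, 0.0386]
ee_rot: [-0.0, 0.689, 0.725, 0.0]
ft_force: [-3.9, -0.7, 9.8]
opening: -0.0002
```

```bash
python3 - <<'E'
from h import *
togo([.6226,.1518,.034])
c=cam("wrist"); P=world(c);cv2.imwrite("pics/w2.png",c["frame"][...,::-1])
for r in range(210,262,4): print(r,P[r,270].round(4),P[r,310].round(4),P[r,326].round(4))
E
```

```text
t 6.75 pos [0.6234 0.1507 0.0386] xang 92.88 z [ 0.     0.001 -1.   ] F [-3.87 -0.69  9.85] open -0.00024439630351179114
dp [ 0.0011 -0.0007  0.0046]
210 [0.609  0.1258 0.0607] [0.6086 0.1457 0.0592] [0.608  0.1537 0.0597]
214 [0.6113 0.1258 0.0603] [0.6106 0.1458 0.0593] [0.6101 0.1539 0.0596]
218 [0.6115 0.1265 0.0656] [0.6104 0.1459 0.0658] [0.6099 0.1537 0.0663]
222 [0.6114 0.1273 0.0713] [0.6108 0.146  0.0705] [0.6101 0.1535 0.0712]
226 [0.6117 0.1279 0.0757] [0.611  0.1461 0.0751] [0.6108 0.1535 0.0748]
230 [0.6129 0.1281 0.0775] [0.6122 0.1462 0.0772] [0.6118 0.1535 0.0772]
234 [0.6151 0.1281 0.0769] [0.6146 0.1463 0.0759] [0.6135 0.1536 0.0778]
238 [0.6168 0.1282 0.0774] [0.6133 0.1464 0.0836] [0.6128 0.1534 0.0839]
242 [0.6185 0.1283 0.0782] [0.6135 0.1465 0.0875] [0.6127 0.1532 0.0886]
246 [0.6207 0.1282 0.0778] [0.6134 0.1465 0.0917] [0.6131 0.1532 0.0918]
250 [0.623  0.1282 0.077 ] [0.6135 0.1466 0.0955] [0.6131 0.1531 0.0955]
254 [0.6253 0.1281 0.0765] [0.6129 0.1467 0.1003] [0.613  0.1529 0.0995]
258 [0.6268 0.1283 0.0777] [0.6133 0.1467 0.103 ] [0.6128 0.1528 0.1033]
```

The +x section now sits at 0.0772 (flush), with 9.8 N resting on it, so it has snapped. Shut contact is at reported z ≈ 0.0386. Now the +y end section.

Emit:
carry_out --pt "0 0 -0.02" --pt "0 0 -0.04" --pt "0.025 -0.019 -0.04" --pt "0.05 -0.038 -0.04" --pt "0.077 -0.058 -0.04" --pt "0.077 -0.058 -0.04" --pt "0.077 -0.058 -0.03" --pt "0.077 -0.058 -0.021" --pt "0.077 -0.058 -0.016" --pt "0.077 -0.058 -0.014" --turn '[0,0,0,0,0,0,0,0,0,0]' --gripper '[0,0,0,0,0,0,0,0,0,0]'

```text
time_s: 7.8
position: [0.5614, 0.2231, 0.0495]
ee_rot: [-0.0, 0.69, 0.724, -0.001]
ft_force: [-0.3, 0.4, -0.0]
opening: -0.0001
```

```bash
python3 -c "
from h import *
togo([.5618,.2256,.037])"
```

```text
t 7.8 pos [0.5614 0.2231 0.0495] xang 92.76 z [-0.002 -0.001 -1.   ] F [-0.34  0.36 -0.03] open -0.00010147836840560457
dp [0.0025 0.0006 0.0125]
```

Emit:
carry_out --pt "0.002 0 0.001" --pt "0.002 0 0.003" --pt "0.002 0 0.005" --pt "0.002 0 0.007" --pt "0.002 0 0.009" --pt "0.002 0 0.011" --pt "0.002 0 0.012" --pt "0.002 0 0.013" --pt "0.002 0 0.013" --turn '[0,0,0,0,0,0,0,0,0]' --gripper '[0,0,0,0,0,0,0,0,0]'

```text
time_s: 8.7
position: [0.5613, 0.2267, 0.0387]
ee_rot: [-0.0, 0.689, 0.725, -0.0]
ft_force: [-2.5, -0.6, 5.2]
opening: 0.0002
```

```bash
cat > chk.py <<'E'
from h import *
import sys
togo(eval(sys.argv[1]))
c=cam("wrist"); P=world(c); h=cv2.cvtColor(c["frame"],cv2.COLOR_RGB2HSV)
cv2.imwrite(f"pics/{sys.argv[2]}.png",c["frame"][...,::-1])
m=cv2.inRange(h,(100,60,80),(130,255,255))>0
ctr=np.array([.5657,.1489]); a=np.radians(2.9); L=np.array([-np.sin(a),np.cos(a)]); S=np.array([np.cos(a),np.sin(a)])
l=(P[...,:2]-ctr)@L; s=(P[...,:2]-ctr)@S
z=P[...,2]; b=m&(z>.07)&(z<.092)
for n,k in {"+l":(abs(l-77)<9),"x":0}.items(): break
for n,k in (("+y end",(abs(l-.077)<.009)&(abs(s)<.038)),("-y end",(abs(l+.077)<.009)&(abs(s)<.038)),("+x side",(abs(s-.057)<.009)&(abs(l)<.058)),("-x side",(abs(s+.057)<.009)&(abs(l)<.058))):
    q=z[b&k]; print(n,len(q),np.percentile(q,[10,50,90]).round(4) if len(q) else "")
E
sed -i '/"+l":(abs/d' chk.py
python3 chk.py "[.5618,.2256,.037]" w3
```

```text
t 8.7 pos [0.5613 0.2267 0.0387] xang 92.88 z [-0.  0. -1.] F [-2.53 -0.57  5.2 ] open 0.0001535343830564944
dp [-0.0011  0.0004  0.0017]
+y end 513 [0.0773 0.078  0.0788]
-y end 135 [0.0848 0.0855 0.0861]
+x side 1002 [0.0769 0.0775 0.0783]
-x side 6774 [0.0849 0.0858 0.0867]
```

The +y end is flush at 0.078. Next is the −x side section.

Emit:
carry_out --pt "0 0 -0.02" --pt "0 0 -0.04" --pt "-0.025 -0.018 -0.04" --pt "-0.05 -0.037 -0.04" --pt "-0.078 -0.0565 -0.04" --pt "-0.078 -0.0565 -0.04" --pt "-0.078 -0.0565 -0.03" --pt "-0.078 -0.0565 -0.021" --pt "-0.078 -0.0565 -0.016" --pt "-0.078 -0.0565 -0.013" --turn '[0,0,0,0,0,0,0,0,0,0]' --gripper '[0,0,0,0,0,0,0,0,0,0]'

```text
time_s: 9.75
position: [0.5085, 0.1465, 0.0496]
ee_rot: [-0.0, 0.689, 0.725, -0.001]
ft_force: [-0.3, 0.4, 0.6]
opening: -0.0
```

```bash
python3 -c "
from h import *
togo([.5088,.146,.037])"
```

```text
t 9.75 pos [0.5085 0.1465 0.0496] xang 92.95 z [-0.002 -0.001 -1.   ] F [-0.28  0.36  0.55] open -3.821692100659087e-05
dp [-0.0005  0.0003  0.0126]
```

Emit:
carry_out --pt "0 0 0.001" --pt "0 0 0.003" --pt "0 0 0.005" --pt "0 0 0.007" --pt "0 0 0.009" --pt "0 0 0.011" --pt "0 0 0.012" --pt "0 0 0.013" --pt "0 0 0.013" --turn '[0,0,0,0,0,0,0,0,0]' --gripper '[0,0,0,0,0,0,0,0,0]'

```text
time_s: 10.65
position: [0.5089, 0.1459, 0.0386]
ee_rot: [-0.0, 0.689, 0.725, -0.0]
ft_force: [-2.9, 0.2, 6.3]
opening: 0.0
```

```bash
python3 chk.py "[.5695,.072,.037]" w4
```

```text
t 10.65 pos [0.5089 0.1459 0.0386] xang 92.87 z [-0.  0. -1.] F [-2.88  0.17  6.26] open 3.3451141884189194e-05
dp [-0.0769  0.0569  0.0016]
+y end 1001 [0.0769 0.0777 0.0784]
-y end 789 [0.0849 0.0856 0.0863]
+x side 0 
-x side 6867 [0.0769 0.0776 0.0784]
```

The −x side is flush. Last is the −y end section.

Emit:
carry_out --pt "0 0 -0.02" --pt "0 0 -0.04" --pt "-0.025 0.019 -0.04" --pt "-0.05 0.038 -0.04" --pt "-0.077 0.057 -0.04" --pt "-0.077 0.057 -0.04" --pt "-0.077 0.057 -0.03" --pt "-0.077 0.057 -0.021" --pt "-0.077 0.057 -0.016" --pt "-0.077 0.057 -0.013" --turn '[0,0,0,0,0,0,0,0,0,0]' --gripper '[0,0,0,0,0,0,0,0,0,0]'

```text
time_s: 11.7
position: [0.5685, 0.073, 0.0497]
ee_rot: [-0.001, 0.688, 0.725, -0.001]
ft_force: [-0.4, -1.2, -0.2]
opening: 0.0
```

```bash
python3 -c "
from h import *
togo([.5695,.072,.037])"
```

```text
t 11.7 pos [0.5685 0.073  0.0497] xang 92.98 z [-0.002  0.    -1.   ] F [-0.44 -1.21 -0.17] open 5.251439244559575e-06
dp [-0.001   0.001   0.0127]
```

Emit:
carry_out --pt "0 0 0.001" --pt "0 0 0.003" --pt "0 0 0.005" --pt "0 0 0.007" --pt "0 0 0.009" --pt "0 0 0.011" --pt "0 0 0.012" --pt "0 0 0.013" --pt "0 0 0.013" --turn '[0,0,0,0,0,0,0,0,0]' --gripper '[0,0,0,0,0,0,0,0,0]'

```text
time_s: 12.6
position: [0.5697, 0.0719, 0.0387]
ee_rot: [-0.0, 0.689, 0.725, 0.0]
ft_force: [-3.1, -0.8, 6.0]
opening: -0.0001
```

Emit:
carry_out --pt "0 0 -0.02" --pt "0 0 -0.05" --pt "0 0 -0.09" --pt "0 0 -0.13" --pt "0.03 -0.03 -0.16" --pt "0.06 -0.03 -0.18" --pt "0.077 -0.03 -0.19" --pt "0.077 -0.03 -0.2" --pt "0.077 -0.03 -0.2" --pt "0.077 -0.03 -0.2" --turn '[0,0,0,0,0,0,0,0,0,0]' --gripper '[0,0,0,0,0,0,0,0,0,0]'

```text
time_s: 13.6
position: [0.5361, 0.1452, 0.2373]
ee_rot: [0.0, 0.69, 0.724, -0.001]
ft_force: [-0.3, -0.2, -0.8]
opening: -0.0002
```

```bash
python3 chk.py "[.5657,.1489,.24]" w5
```

```text
t 13.6 pos [0.5361 0.1452 0.2373] xang 92.73 z [-0.    -0.001 -1.   ] F [-0.33 -0.21 -0.83] open -0.00024702387219230386
dp [ 0.0023  0.0297 -0.0027]
+y end 1188 [0.077  0.0779 0.0788]
-y end 1181 [0.0769 0.0778 0.0788]
+x side 899 [0.0768 0.0777 0.0786]
-x side 1185 [0.0769 0.0779 0.0789]
```

View pics/w5.png

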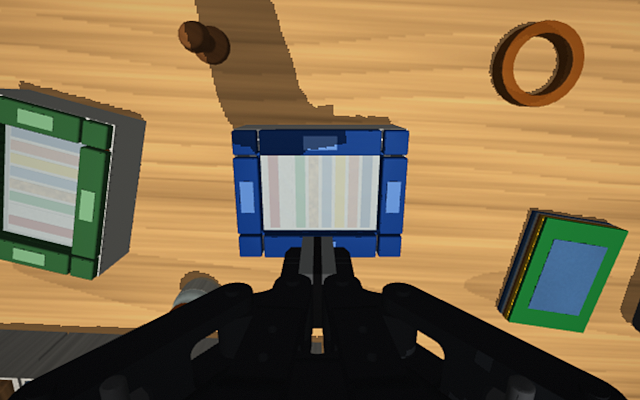

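The wrist view shows the rim flush all round (box corners about (232,130) to (405,255)), all four sections at 0.078, and the fingers well above it. The neighbouring things look undisturbed, so I'm handing in.

```bash
python3 -c "
from h import *
print(robot.hand_in())"
```

```text
the job is handed in; nothing more can be done
None
```

All four blue rim sections are pressed down and clicked shut. I pressed each at mid-length with the gripper shut, moved clear and handed in at about 13.6 s of the 48 s allowed.

- **Final check:** after moving clear, the wrist camera put the middle of all four sections at about 78 mm, flush with the corners. The fingertips were well above the box and the force on the tool was near zero.
- **Pressing forces:** readings at the end of each press were about 5 to 10 N. The window was not touched, and I saw no sign of the box moving.
- **Something that disagreed:** the reported tool position lay about 40 mm below the real fingertips. My first press on the +y section, aimed by that reading, ended in mid-air. I spotted it in the camera images and corrected the heights, then found contact by small steps. That section was pressed again and clicked shut.
- **Other items:** the things visible in the last wrist picture looked undisturbed. I did not measure their positions again, and the stapler and marker were out of that view.

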